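# Open the push-to-open spice cupboard

## Robot

A 7-joint arm with a two-finger parallel gripper is mounted at the origin on the work surface. World frame = base frame: x ahead of the robot, y to its left, z up, the work surface at z = 0. Lengths are in m, angles in rad, forces in N, time in s.
With the tool pointing down it reaches from about 0.425 to 0.975 m from the base axis. Payload 16.7 kg.
Tool frame: the origin (TCP) lies at the centre of the arm's flange, where the gripper is bolted on; the fingertips stand 173 mm ahead of it and the grasp point (between the pads) lies 155 mm ahead of it (env.hold_point_z is the distance from the TCP to the grasp point, in m); z points along the fingers, x is the direction in which the jaws open and shut, and the axes are right-handed (so a half turn about z gives the same grasp; the last joint's range is limited). The gripper opens to 85 mm and grips with 20 to 120 N. Pads are 22 mm wide; open, the fingers measure 114 mm over their backs; the gripper's body (76 mm by 85 mm) begins 54 mm behind the grasp point. The pads swing forward as they close: fully open they stand 13 mm farther back than shut.
Start: joints at [1.105, 0.426, 0.074, 1.606, -0.034, 1.111, -0.067], TCP at [0.21, -0.642, 0.405] pointing down, gripper open.
Joint ranges: [-2.85, 2.85], [-0.5, 2.14], [-1.23, 1.37], [0.21, 2.46], [-1.02, 4.16], [0.16, 2.05], [-2.73, 2.73]. Speed limits (rad/s): [1.89, 1.89, 2.39, 2.39, 3.01, 3.01, 3.01].

## Interface

Orientations are given as [roll, pitch, yaw] about the fixed x, y, z axes, in that order (R = Rz(yaw) Ry(pitch) Rx(roll)).
In Python, from cell import env gives the robot as it stands.
- The arm moves only by the tool apply_moves, never from a script. Its arguments are lists of equal length, an entry for each row: "translation": the shift along the world's x, y, z in mm, a list of three; "yaw": the turn about the world's z in degrees; "hand": the finger opening in mm, from 0 to 85.4. A call has exactly 10 rows; each row is the pose to reach, as a shift and turn from the pose commanded when the call began; what a row does not reach only later rows make up. A row lasts 1/10 s, in which the tool goes at most 50 mm and 8.59 degrees, less where a joint would pass 70% of its speed; a pose out of reach is approached as far as the arm can. A call with a gripper value outside its range is refused whole. The fingers move at their own pace and stop on an object; "newtons" is the grip in N (left out, the last holds). Time passes only in rows, so rows that repeat a pose let the fingers close, or fill a call up. It gives the time, the measured TCP pose, the force and the opening at its end, in the units of the state.
- env.state(): the state, without advancing time (a new reading comes with each control period).
- env.grab_frame(name): name is "scene" or "top"; returns the picture (384x512x3 uint8, red, green, blue); there is no depth.
- env.camera_info(name): a dict with "fx", "fy", "cx", "cy" (pixels), "rvec" (rotation vector, rad) and "tvec" (3), from world to camera coordinates, as OpenCV has them. Camera axes: x right, y down, z forward; pixel columns grow to the right and rows downward; lengths in m; the calibration is good to about 2 mm. A picture is of the moment at which its call begins. camera_info takes no time and is no camera call.
- env.close_job(): hands the job in, once; it reports no verdict.
Trained networks look in the newest picture that a camera, given by its name, has taken for a name from the list of things; names that differ only in an ending like _2 or _b are one class to them, and where a whole thing is asked for, a point or a joint stands for the part that bears it (a point fixed in the world has none). Each returns a list of dicts, best first, with "p" (0 to 1); they miss things now and then, are a little off and sometimes report something else, mostly with a low value. They report only what shows in the picture. A call takes as long as a camera call.
- env.look_for(camera, target): "bbox" ([centre column, centre row, width, height] in pixels, round what is visible of it).
- env.place_of(camera, target): "centre" ([column, row] in pixels: a listed point, or the origin of a listed thing).
The state is a dict: "t": time; "qpos": joint angles; "joint_vel": joint speeds; "joint_torque": joint torques, N m; "ee_pos": TCP position; "orientation": TCP orientation; "contact_force": force on the tool from outside, world axes, zero at the start; "torque": the same for the moment, N m; "grip_width": finger opening in m.
Only numpy, scipy, OpenCV 4.12 (cv2) and the standard library are available. Lean on these libraries where they do the work, as an engineer would, in place of code of your own. Each camera call takes 0.05 s, during which the arm holds its last target. There are 200 camera calls.

## Task

Open the little spice cupboard on the table for the cook: its green door has no handle, so press the door in at the side away from the hinges until the catch lets go, then take the finger away and let the door spring ajar by itself. Then put a finger behind the free edge and push the door wide open, about square to the cupboard's front or further, and leave it so. Use only the outside of the fingers: do not pinch the door, and leave the mortar, plates, food keeper and spoon where they are.

Things in the scene. Friction and masses are not known exactly. Their poses are not given: they have to be found in the camera images.
- cupboard: Fixed wooden spice cupboard on the table, 220 mm wide, 180 deep, 250 high, its top clear. Origin: centre of its underside. Its own -x axis points straight out of its front, y along its width, z up; the carcass front lies 90 mm out from the origin. A handleless green-framed door with a pale pine panel covers the front; its two brass hinges are at the cupboard's +y edge (left as one faces the door).
- door (a joint): Door angle, rad. 0 closed on the catch. Pressed in it goes negative, to a firm stop at -0.021 (4 mm at the free side); -0.015 trips the catch: about 4 N at 190 mm from the hinge (go on to the stop, 6 to 8 N). Let go, it springs out and rests ajar at 0.29 to 0.36, free edge 60 to 75 mm off the carcass. Beyond that no spring: light friction, stays where left, stop at 1.75. The catch holds only once.
- press_spot (a point): Point on the OUTSIDE face of the door, on its frame near the top free corner: 188 mm from the hinge axis, 30 mm in from the free edge, 25 mm below the door's top edge. A good place to press. It moves with the door; its -x axis points out of the outside face, z up.
- door_hinge (a point): Point on the upright hinge axis at the height of the door's top edge, 247 mm above the table. Its axes turn with the door and match the cupboard's when closed: -x out of the outside face, -y along the door to the free edge 218 mm away, z up. Here the door fills x from -2.5 (inner face) to -18.5 mm, 232 mm high. It opens out of the front, clockwise seen from above.
- catch (a point): Tip of the push-to-open catch fixed under the cupboard's top panel, behind the door's top rail, 150 mm from the hinge axis, 221 mm above the table; a black plunger of 12 mm that comes out 45 mm when tripped. This point stays on the cupboard.
- mortar: Bystander: grey stone mortar with its pestle leaning in it, 140 mm across, 85 mm high (pestle to 140 mm), 1.9 kg. Origin: centre of its underside.
- plate_low: Bystander: the lower of two stacked white enamel plates with blue rims, 224 mm across, 24 mm high. Origin: centre of its underside.
- plate_top: Bystander: the upper plate of the stack, 200 mm across, 22 mm high. Origin: centre of its underside.
- food_keeper: Bystander: closed plastic food keeper with an orange lid, 158 x 113 x 75 mm. Origin: centre of its underside.
- spoon: Bystander: steel tablespoon lying flat, 195 mm long, 6 mm high. Origin: middle of its underside; it lies along its own x axis.

How it is judged:
On the way, in this order (a step that is already met when the one before it is completed fails the run):
1. the door is pressed in far enough to trip the catch (value of joint door below -0.01 rad).
2. the door stands ajar, sprung out by the catch, with no finger on it (value of joint door between 0.2 and 0.6 rad and contact force between the fingers and door below 0.1 N), for 0.2 s.
At the end, for the whole second after the job is handed in: The door stands still, at least 1.2 rad (69 degrees) open, with nothing touching it, and mortar, plates, food keeper and spoon are within 30 mm of where they stood (value of joint door above 1.2 rad and velocity of joint door between -0.05 and 0.05 rad/s and distance of each of mortar, plate_low, plate_top, food_keeper, spoon from where it was at the start of the episode below 0.03 m and contact force between the fingers and door below 0.1 N).
It fails at once if the door is pinched between the fingers (contact force between the fingers and door above 0.5 N and x of the grasp point in the frame of door_hinge between -0.0185 and -0.0025 m and y of the grasp point in the frame of door_hinge between -0.22 and 0 m and z of the grasp point in the frame of door_hinge between -0.232 and 0.002 m).
It fails at once if a bystander is lifted or pushed away (distance of any of mortar, plate_low, plate_top, food_keeper, spoon from where it was at the start of the episode above 0.03 m).
It also fails if it takes over 56 s, if anything falls off the work surface, if the arm or the gripper's body presses on something with over 40 N, if the wrist force passes 120 N, or if a joint passes its speed limit or range.

## Working session

There is one attempt and no reset: what is moved stays moved. The work goes in short steps, Python scripts to look and compute and a tool call to move; the robot and the scene stay as the last step left them, time stands still between calls to the robot, and variables do not carry over. Pictures are saved under pics/ and viewed, about 8 in all and at most 12, crops included, and the job is handed in when it is done.

Besides the shell and the picture viewer there is one more tool, called after "Call:" by a JSON object that holds its "op" and its "data", one argument or row to a line. apply_moves: Moves the arm, as the interface text tells. Its arguments: {"type":"object","properties":{"translation":{"type":"array","items":{"type":"array","items":{"type":"number"}}},"yaw":{"type":"array","items":{"type":"number"}},"hand":{"type":"array","items":{"type":"number"}},"newtons":{"type":"number"}},"required":["translation","yaw","hand"]}

```bash
mkdir -p pics; ls; cat > h.py <<'E'
import cv2, numpy as np
from cell import env
def cam(n):
    c=env.camera_info(n); K=np.array([[c['fx'],0,c['cx']],[0,c['fy'],c['cy']],[0,0,1.]])
    R=cv2.Rodrigues(np.array(c['rvec'],float))[0]; return K,R,np.array(c['tvec'],float).ravel()
def ray(n,p):
    K,R,t=cam(n); d=R.T@np.linalg.inv(K)@np.array([p[0],p[1],1.]); return -R.T@t,d
def atz(n,p,z):
    o,d=ray(n,p); return o+d*(z-o[2])/d[2]
def proj(n,X):
    K,R,t=cam(n); x=K@(R@np.array(X,float)+t); return x[:2]/x[2]
def tri(p1,p2):
    o1,d1=ray('scene',p1);o2,d2=ray('top',p2)
    s=np.linalg.lstsq(np.c_[d1,-d2],o2-o1,rcond=None)[0]; a=o1+d1*s[0];b=o2+d2*s[1]; return (a+b)/2,np.linalg.norm(a-b)
E
python3 - <<'E'
from h import *
np.set_printoptions(precision=3,suppress=True)
s=env.state(); print({k:np.round(v,3) for k,v in s.items()})
ims=[]
for n in('scene','top'):
    im=env.grab_frame(n)[:,:,::-1]; cv2.imwrite(f'pics/{n}0.png',im)
    print(n,ray(n,(256,192)))
    for t in('press_spot','door_hinge','catch','cupboard','mortar','plate_top','food_keeper','spoon'):
        print(t,[(np.round(r['centre']),round(r['p'],2)) for r in env.place_of(n,t)[:2]])
E
```

```text
pics
{'t': np.float64(0.0), 'qpos': array([ 1.105,  0.427,  0.074,  1.607, -0.034,  1.111, -0.067]), 'joint_vel': array([0.   , 0.001, 0.   , 0.   , 0.001, 0.001, 0.   ]), 'joint_torque': array([ -0.002, -94.984,   3.76 , -46.352,   0.019,   0.01 ,   0.   ]), 'ee_pos': array([ 0.21 , -0.641,  0.404]), 'orientation': array([ 3.141,  0.001, -1.255]), 'contact_force': array([ 1.056, -0.487,  0.041]), 'torque': array([ 0.   , -0.027,  0.002]), 'grip_width': np.float64(0.086)}
scene (array([1.195, 0.596, 1.363]), array([-0.4  , -0.472, -0.786]))
press_spot []
door_hinge [(array([359., 207.]), 0.92)]
catch [(array([349., 250.]), 0.72)]
cupboard [(array([368., 279.]), 0.85), (array([189., 161.]), 0.74)]
mortar [(array([206., 228.]), 0.73), (array([368., 282.]), 0.24)]
plate_top [(array([188., 163.]), 0.9)]
food_keeper [(array([260., 181.]), 0.68), (array([262., 284.]), 0.65)]
spoon [(array([262., 282.]), 0.83)]
top (array([ 0.487, -0.089,  1.4  ]), array([ 0.083,  0.001, -0.997]))
press_spot [(array([128., 180.]), 0.71), (array([300., 150.]), 0.56)]
door_hinge [(array([152., 252.]), 0.93), (array([205., 148.]), 0.65)]
catch [(array([126., 201.]), 0.97)]
cupboard [(array([127., 226.]), 0.94)]
mortar [(array([299., 150.]), 0.68)]
plate_top [(array([401., 197.]), 0.67), (array([150., 252.]), 0.32)]
food_keeper [(array([127., 229.]), 0.7), (array([311., 235.]), 0.57)]
spoon [(array([208., 148.]), 0.57)]
```

View pics/scene0.png

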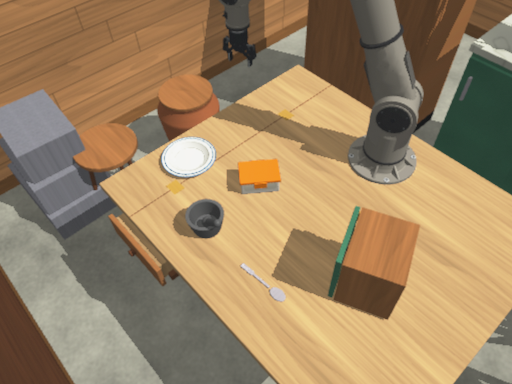

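View pics/top0.png

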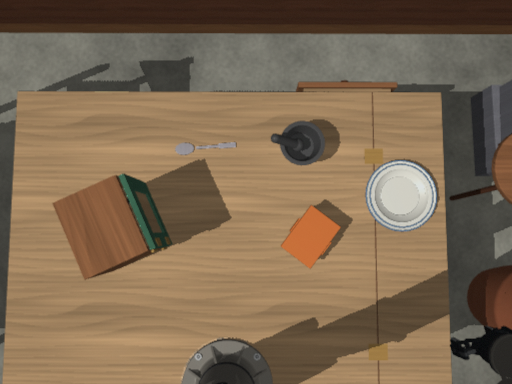

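```bash
python3 - <<'E'
from h import *
np.set_printoptions(precision=3,suppress=True)
print('hinge',tri((359,207),(152,252)),atz('top',(152,252),.247),'press',atz('top',(128,180),.222),'catch',atz('top',(126,201),.221),'cup',atz('top',(127,226),0),atz('scene',(368,279),0))
print('mortar',atz('top',(299,150),0),'keeper',atz('top',(311,235),0.0),'spoon',atz('top',(208,148),0),atz('scene',(262,282),0))
for p in((0.2,-.64,.1),(.3,0,.25)): print(proj('top',p),proj('scene',p))
E
```

```text
hinge (array([0.424, 0.188, 0.235]), np.float64(0.001071762294266151)) [0.425 0.185 0.247] press [0.618 0.26  0.222] catch [0.56  0.264 0.221] cup [0.494 0.325 0.   ] [0.477 0.32  0.   ]
mortar [ 0.741 -0.228  0.   ] keeper [ 0.466 -0.264  0.   ] spoon [0.747 0.069 0.   ] [0.748 0.082 0.   ]
[444.876 327.077] [242.669  88.597]
[221.953 300.686] [340.346 152.577]
```

The scene view shows the cupboard at about (375,262), with its green door facing the table's middle. In the top view, the door strip runs from (122,177) at the free end to (168,245) at the hinge end. Spoon, mortar and keeper are to the right. Next I'll refine the cupboard's yaw.

```bash
python3 - <<'E'
import cv2
im=cv2.imread('pics/top0.png')[165:290,40:190]
cv2.imwrite('pics/c1.png',cv2.resize(im,None,fx=4.5,fy=4.5,interpolation=cv2.INTER_CUBIC))
E
```

```text
(no output)
```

View pics/c1.png

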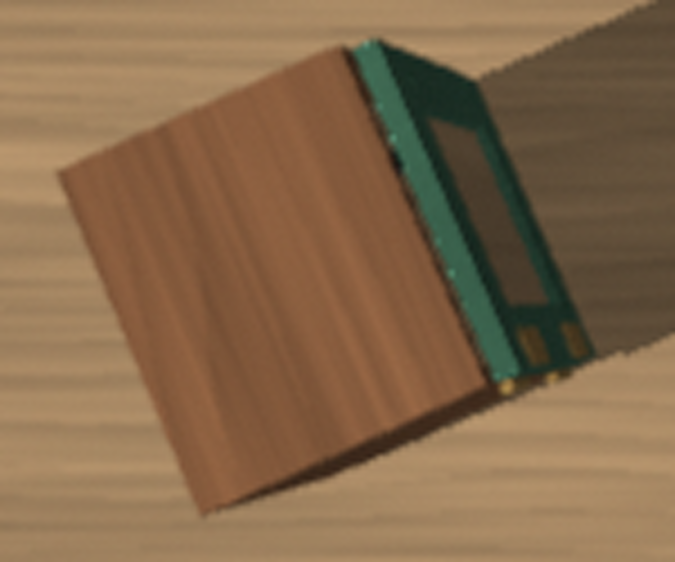

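The crop shows the top's corners at (58,173), (345,48), (490,383) and (203,515), the green door strip in front, and brass hinge knuckles at (507,387).

```bash
python3 - <<'E'
from h import *
np.set_printoptions(precision=4,suppress=True)
c=np.array([(58,173),(345,48),(490,383),(203,515)])/4.5+[40,165]
P=np.array([atz('top',p,.25)[:2] for p in c]); print(P,[np.linalg.norm(P[i]-P[i-3]) for i in range(4)])
# local corners: backfree(90,-110) frontfree(-90,-110) fronthinge(-90,110) backhinge(90,110)
L=np.array([(.09,-.11),(-.09,-.11),(-.09,.11),(.09,.11)])
Pc=P.mean(0);H=L.T@(P-Pc);U,S,Vt=np.linalg.svd(H);R=Vt.T@U.T
print('org',Pc,'yaw',np.degrees(np.arctan2(R[1,0],R[0,0])),np.linalg.det(R),(R@L.T).T+Pc-P)
hg=Pc+R@[-.09,.109]; n=R@[-1,0]; u=R@[0,-1]
print('hinge',hg,'knuckle',atz('top',np.array([507,387])/4.5+[40,165],.247),'n',n,'u',u)
print('press',hg+.188*u+.0185*n,'free outer',hg+.218*u+.0185*n)
for a in(0,.3,.6,1.2,1.57):
    ca,sa=np.cos(-a),np.sin(-a);Q=np.array([[ca,-sa],[sa,ca]]);print(a,hg+Q@(.218*u+.0025*n),hg+Q@(.218*u+.0185*n))
E
```

```text
[[0.5519 0.4482]
 [0.626  0.2823]
 [0.4299 0.1922]
 [0.3542 0.3561]] [np.float64(0.18168190042456317), np.float64(0.21578969632516715), np.float64(0.18049225574933275), np.float64(0.21813948188473928)]
org [0.4905 0.3197] yaw 114.66936121385801 1.0000000000000002 [[ 0.001  -0.0008]
 [ 0.0021  0.0015]
 [-0.0018 -0.0002]
 [-0.0012 -0.0005]]
hinge [0.429  0.1924] knuckle [0.4274 0.183  0.247 ] n [ 0.4174 -0.9087] u [0.9087 0.4174]
press [0.6076 0.2541] free outer [0.6348 0.2666]
0 [0.6281 0.2812] [0.6348 0.2666]
0.3 [0.6455 0.2183] [0.6476 0.2025]
0.6 [0.6435 0.1532] [0.6408 0.1374]
1.2 [0.5838 0.039 ] [0.5727 0.0275]
1.57 [ 0.5179 -0.0066] [ 0.5033 -0.0133]
```

Call:
{"op": "apply_moves", "data": {
  "translation": [
    [25, 38, 0],
    [50, 76, 0],
    [76, 115, 0],
    [103, 156, 0],
    [131, 198, 0],
    [159, 240, 0],
    [186, 282, 0],
    [213, 324, 0],
    [238, 362, 0],
    [260, 400, 0]
  ],
  "yaw": [0, 0, 1, 2, 3, 4, 5, 6, 6.6, 6.6],
  "hand": [0, 0, 0, 0, 0, 0, 0, 0, 0, 0],
  "newtons": 60
}}

```text
t: 1.9
ee_pos: [0.4706, -0.2396, 0.4051]
orientation: [-3.141, -0.001, -1.139]
contact_force: [0.8, -0.9, -0.6]
grip_width: 0.0001
```

Call:
{"op": "apply_moves", "data": {
  "translation": [
    [14, 42, 0],
    [29, 85, 0],
    [44, 130, 0],
    [60, 175, 0],
    [76, 222, 0],
    [92, 269, -5],
    [108, 316, -12],
    [125, 362, -20],
    [142, 408, -29],
    [155, 448, -37]
  ],
  "yaw": [0, 0, 0, 0, 0, 0, 0, 0, 0, 0],
  "hand": [0, 0, 0, 0, 0, 0, 0, 0, 0, 0]
}}

```text
t: 2.9
ee_pos: [0.6251, 0.2089, 0.3673]
orientation: [-3.141, 0.0, -1.139]
contact_force: [0.9, -0.1, 0.2]
grip_width: -0.0
```

```bash
python3 - <<'E'
from h import *
s=env.state(); print(s['t'],s['ee_pos'],s['orientation'],s['contact_force'])
for n in('scene','top'):
    im=env.grab_frame(n)[:,:,::-1]
    p=proj(n,s['ee_pos']-[0,0,.173]); print(n,p)
    x,y=int(p[0])-70,max(0,int(p[1])-70); cv2.imwrite(f'pics/{n}1.png',cv2.resize(im[y:y+140,x:x+140],None,fx=4,fy=4))
a,b=cv2.imread('pics/scene1.png'),cv2.imread('pics/top1.png'); cv2.imwrite('pics/both1.png',cv2.resize(np.hstack([a,b]),(800,400)))
E
```

```text
2.9 [0.62507934 0.20891562 0.36726627] [-3.14122629e+00  3.24745451e-04 -1.13926875e+00] [ 0.9162809  -0.0735899   0.20229154]
scene [319.26277404 255.54780618]
top [149.44929756 178.42892552]
```

View pics/both1.png

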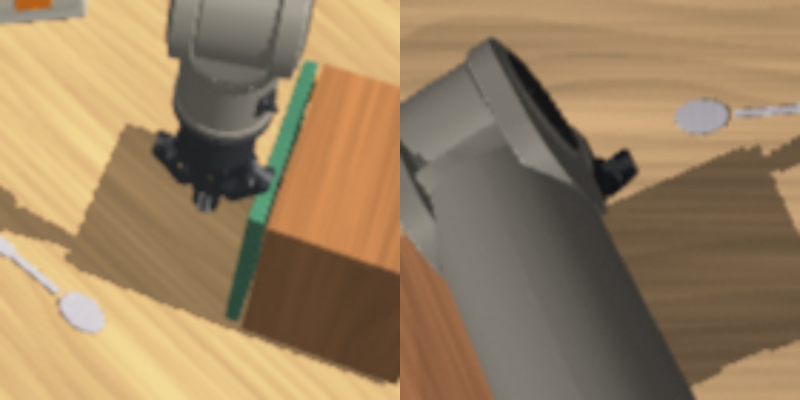

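The arm hides most of the door. In the scene crop the finger linkage sticks out along the jaw axis towards the door, at about (262,180). I'll back off, turn the jaws parallel to the door and raise the tool a little.

Call:
{"op": "apply_moves", "data": {
  "translation": [
    [12, -27, 5],
    [12, -27, 16],
    [12, -27, 16],
    [12, -27, 16],
    [12, -27, 16],
    [12, -27, 16],
    [12, -27, 16],
    [12, -27, 16],
    [12, -27, 16],
    [12, -27, 16]
  ],
  "yaw": [4, 12, 20, 28, 36, 44, 52, 60, 68, 76],
  "hand": [0, 0, 0, 0, 0, 0, 0, 0, 0, 0]
}}

```text
t: 4.0
ee_pos: [0.6366, 0.179, 0.3838]
orientation: [3.141, 0.0, 0.192]
contact_force: [0.1, -0.2, -1.2]
grip_width: -0.0006
```

```bash
python3 - <<'E'
from h import *
s=env.state(); print(s['t'],s['ee_pos'],s['orientation'],s['contact_force'],s['qpos'])
E
```

```text
4.0 [0.63662161 0.17899735 0.38377842] [3.14135100e+00 8.53330896e-06 1.91909738e-01] [ 0.09200625 -0.24442039 -1.1734069 ] [ 0.11164245  0.50186057 -0.66822878  1.6249117   0.33567894  1.13254535
 -0.44881703]
```

Call:
{"op": "apply_moves", "data": {
  "translation": [
    [0, 0, 0],
    [-1, 3, 0],
    [-4, 8, 0],
    [-7, 14, 0],
    [-10, 21, 0],
    [-13, 29, 0],
    [-17, 37, 0],
    [-20, 44, 0],
    [-22, 48, 0],
    [-23, 50, 0]
  ],
  "yaw": [7, 13.7, 13.7, 13.7, 13.7, 13.7, 13.7, 13.7, 13.7, 13.7],
  "hand": [0, 0, 0, 0, 0, 0, 0, 0, 0, 0]
}}

```text
t: 5.0
ee_pos: [0.6133, 0.23, 0.3838]
orientation: [-3.142, -0.0, 0.426]
contact_force: [-0.9, -0.6, -0.4]
grip_width: 0.0003
```

Call:
{"op": "apply_moves", "data": {
  "translation": [
    [-0.6, 1.3, 0],
    [-1.2, 2.6, 0],
    [-1.8, 3.9, 0],
    [-2.4, 5.2, 0],
    [-3, 6.5, 0],
    [-3.6, 7.8, 0],
    [-4.2, 9.1, 0],
    [-4.6, 10, 0],
    [-5, 10.9, 0],
    [-5, 10.9, 0]
  ],
  "yaw": [0, 0, 0, 0, 0, 0, 0, 0, 0, 0],
  "hand": [0, 0, 0, 0, 0, 0, 0, 0, 0, 0]
}}

```text
t: 6.0
ee_pos: [0.6085, 0.2405, 0.3837]
orientation: [-3.142, 0.0, 0.426]
contact_force: [-0.5, 1.3, -0.3]
grip_width: 0.0001
```

Call:
{"op": "apply_moves", "data": {
  "translation": [
    [-0.2, 0.5, 0],
    [-0.4, 0.9, 0],
    [-0.6, 1.4, 0],
    [-0.8, 1.8, 0],
    [-1, 2.3, 0],
    [-1.3, 2.7, 0],
    [-1.5, 3.2, 0],
    [-1.7, 3.6, 0],
    [-1.7, 3.6, 0],
    [-1.7, 3.6, 0]
  ],
  "yaw": [0, 0, 0, 0, 0, 0, 0, 0, 0, 0],
  "hand": [0, 0, 0, 0, 0, 0, 0, 0, 0, 0]
}}

```text
t: 7.0
ee_pos: [0.6071, 0.2437, 0.3837]
orientation: [3.141, -0.0, 0.425]
contact_force: [1.8, -3.3, 0.2]
grip_width: -0.0
```

Contact at about 3.7 N; I'll press on to the stop.

Call:
{"op": "apply_moves", "data": {
  "translation": [
    [-0.2, 0.5, 0],
    [-0.4, 0.9, 0],
    [-0.6, 1.4, 0],
    [-0.8, 1.8, 0],
    [-1, 2.3, 0],
    [-1.2, 2.7, 0],
    [-1.2, 2.7, 0],
    [-1.2, 2.7, 0],
    [-1.2, 2.7, 0],
    [-1.2, 2.7, 0]
  ],
  "yaw": [0, 0, 0, 0, 0, 0, 0, 0, 0, 0],
  "hand": [0, 0, 0, 0, 0, 0, 0, 0, 0, 0]
}}

```text
t: 8.0
ee_pos: [0.6059, 0.2465, 0.3837]
orientation: [3.141, -0.0, 0.425]
contact_force: [4.1, -3.1, -0.5]
grip_width: 0.0003
```

Call:
{"op": "apply_moves", "data": {
  "translation": [
    [-0.2, 0.5, 0],
    [-0.4, 0.9, 0],
    [-0.6, 1.4, 0],
    [-0.7, 1.6, 0],
    [-0.7, 1.6, 0],
    [-0.7, 1.6, 0],
    [-0.7, 1.6, 0],
    [-0.7, 1.6, 0],
    [-0.7, 1.6, 0],
    [-0.7, 1.6, 0]
  ],
  "yaw": [0, 0, 0, 0, 0, 0, 0, 0, 0, 0],
  "hand": [0, 0, 0, 0, 0, 0, 0, 0, 0, 0]
}}

```text
t: 9.0
ee_pos: [0.6057, 0.2471, 0.3837]
orientation: [3.14, -0.0, 0.424]
contact_force: [6.0, -7.5, -0.1]
grip_width: 0.0
```

Call:
{"op": "apply_moves", "data": {
  "translation": [
    [8, -18, 0],
    [25, -54, 0],
    [42, -91, 0],
    [60, -131, 0],
    [63, -136, 0],
    [63, -136, 0],
    [63, -136, 0],
    [63, -136, 0],
    [63, -136, 0],
    [63, -136, 0]
  ],
  "yaw": [0, 0, 0, 0, 0, 0, 0, 0, 0, 0],
  "hand": [0, 0, 0, 0, 0, 0, 0, 0, 0, 0]
}}

```text
t: 10.0
ee_pos: [0.6677, 0.1131, 0.3838]
orientation: [-3.141, -0.0, 0.427]
contact_force: [0.0, 0.6, -0.1]
grip_width: 0.0002
```

```bash
python3 - <<'E'
from h import *
s=env.state(); print(s['t'],s['ee_pos'],s['orientation'],s['contact_force'])
H=np.array([.429,.192]);n=np.array([.4174,-.9087]);u=np.array([.9087,.4174])
t=env.grab_frame('top')[:,:,::-1];sc=env.grab_frame('scene')[:,:,::-1].copy()
for a,c in((0,(0,0,255)),(.3,(255,0,0))):
    Q=np.array([[np.cos(a),np.sin(a)],[-np.sin(a),np.cos(a)]]);p=H+Q@(.218*u+.0185*n); print(a,p,proj('scene',[*p,.247]),proj('top',[*p,.247]))
print([(np.round(r['centre']),r['p']) for r in env.place_of('scene','press_spot')+env.place_of('top','press_spot')])
cv2.imwrite('pics/both2.png',np.vstack([cv2.resize(np.hstack([sc[150:340,250:450],t[130:320,20:220]]),None,fx=2,fy=2,interpolation=cv2.INTER_CUBIC)]))
E
```

```text
10.0 [0.66771334 0.11307668 0.38382268] [-3.14149532e+00 -5.33715041e-05  4.26915663e-01] [ 0.02312009  0.55089813 -0.11402479]
0 [0.6348185  0.26618225] [333.25511209 261.06763418] [123.19579092 172.5082524 ]
0.3 [0.64754828 0.20204548] [313.89155029 249.5772757 ] [147.39317358 167.80526726]
[(array([322., 248.]), 0.75), (array([150., 178.]), 0.91)]
```

View pics/both2.png

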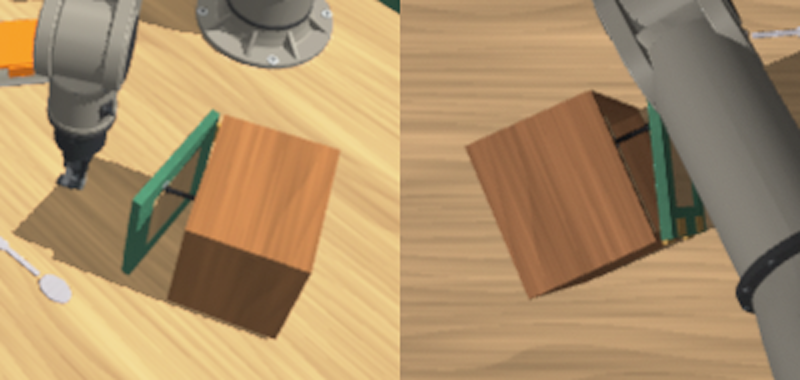

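The door stands ajar. Its free top corner is at about (316,250) in the scene image, which matches the predicted (314,250) for 0.3 rad, and the finger is well clear. Next I'll go over the top and down behind the free edge.

Call:
{"op": "apply_moves", "data": {
  "translation": [
    [0, 0, 35],
    [0, 0, 68],
    [-4, 10, 75],
    [-14, 42, 75],
    [-26, 78, 75],
    [-37, 110, 75],
    [-43, 125, 75],
    [-44, 127, 75],
    [-44, 127, 75],
    [-44, 127, 75]
  ],
  "yaw": [0, 0, -3, -6, -9, -9, -9, -9, -9, -9],
  "hand": [0, 0, 0, 0, 0, 0, 0, 0, 0, 0]
}}

```text
t: 11.2
ee_pos: [0.6247, 0.2377, 0.4585]
orientation: [3.141, 0.0, 0.267]
contact_force: [0.7, -0.6, -0.0]
grip_width: 0.0004
```

Call:
{"op": "apply_moves", "data": {
  "translation": [
    [0, 0, -8],
    [0, 0, -18],
    [0, 0, -28],
    [0, 0, -38],
    [0, 0, -48],
    [0, 0, -58],
    [0, 0, -68],
    [0, 0, -76],
    [0, 0, -80],
    [0, 0, -80]
  ],
  "yaw": [0, 0, 0, 0, 0, 0, 0, 0, 0, 0],
  "hand": [0, 0, 0, 0, 0, 0, 0, 0, 0, 0]
}}

```text
t: 12.2
ee_pos: [0.624, 0.2391, 0.3781]
orientation: [3.142, 0.001, 0.269]
contact_force: [0.4, 0.3, 0.1]
grip_width: 0.0001
```

```bash
python3 - <<'E'
from h import *
s=env.state(); print(s['t'],s['ee_pos'],s['orientation'],s['contact_force'],s['qpos'])
sc=env.grab_frame('scene')[:,:,::-1]
cv2.imwrite('pics/s3.png',cv2.resize(sc[150:340,250:450],None,fx=3,fy=3,interpolation=cv2.INTER_CUBIC))
H=np.array([.429,.192]);u0=np.array([.9087,.4174]);n0=np.array([.4174,-.9087])
for a in np.arange(.3,1.66,.15):
    Q=np.array([[np.cos(a),np.sin(a)],[-np.sin(a),np.cos(a)]]);p=H+Q@(.19*u0-.012*n0); print(round(a,2),np.round((p-s['ee_pos'][:2])*1000),np.linalg.norm(p).round(3))
E
```

```text
12.2 [0.62396056 0.23914222 0.37813632] [3.14154894e+00 7.39823842e-04 2.68648781e-01] [0.35125905 0.34493588 0.0545543 ] [ 0.03423926  0.52619169 -0.6962673   1.61207861  0.36265306  1.1372536
 -0.4813181 ]
0.3 [ -8. -11.] 0.657
0.45 [ -5. -39.] 0.651
0.6 [ -6. -67.] 0.642
0.75 [-11. -95.] 0.63
0.9 [ -20. -122.] 0.615
1.05 [ -33. -148.] 0.598
1.2 [ -50. -171.] 0.578
1.35 [ -70. -191.] 0.556
1.5 [ -93. -208.] 0.532
1.65 [-118. -221.] 0.506
```

View pics/s3.png

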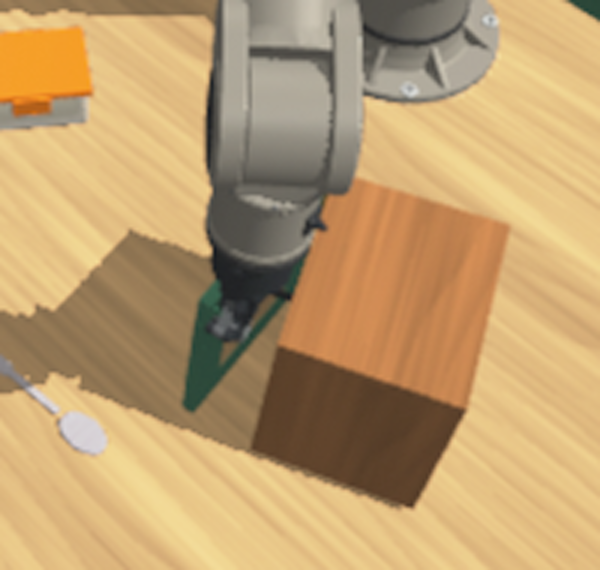

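The finger is down between the cupboard front and the door's free edge, at about (230,320) in the crop. Now I'll sweep along the door's arc.

Call:
{"op": "apply_moves", "data": {
  "translation": [
    [-3, -6, 0],
    [-6, -13, 0],
    [-6, -25, 0],
    [-5, -39, 0],
    [-5, -53, 0],
    [-6, -67, 0],
    [-8, -81, 0],
    [-11, -95, 0],
    [-15, -109, 0],
    [-20, -122, 0]
  ],
  "yaw": [-2, -5, -9, -13, -17, -21, -25, -29, -34, -38],
  "hand": [0, 0, 0, 0, 0, 0, 0, 0, 0, 0]
}}

```text
t: 13.25
ee_pos: [0.6038, 0.1162, 0.3793]
orientation: [-3.141, -0.001, -0.4]
contact_force: [0.8, 1.4, 0.7]
grip_width: -0.0003
```

Call:
{"op": "apply_moves", "data": {
  "translation": [
    [-6, -13, 0],
    [-13, -26, 0],
    [-21, -38, 0],
    [-30, -49, 0],
    [-40, -59, 0],
    [-50, -69, 0],
    [-61, -78, 0],
    [-70, -84, 0],
    [-76, -88, 0],
    [-80, -90, 0]
  ],
  "yaw": [-4, -8, -12, -16, -20, -24, -28, -32, -34, -36],
  "hand": [0, 0, 0, 0, 0, 0, 0, 0, 0, 0]
}}

```text
t: 14.25
ee_pos: [0.5236, 0.0268, 0.3792]
orientation: [-3.141, -0.001, -1.025]
contact_force: [-0.0, 0.6, -0.7]
grip_width: -0.0001
```

```bash
python3 - <<'E'
from h import *
s=env.state(); print(s['t'],s['ee_pos'],s['orientation'],s['contact_force'],s['qpos'])
sc=env.grab_frame('scene')[:,:,::-1]
cv2.imwrite('pics/s4.png',cv2.resize(sc[130:340,220:450],None,fx=2.5,fy=2.5,interpolation=cv2.INTER_CUBIC))
E
```

```text
14.25 [0.52359086 0.0267891  0.37918691] [-3.14089311e+00 -5.72159754e-04 -1.02538500e+00] [-0.02707785  0.63251332 -0.70380535] [ 0.21250286  0.23826177 -0.44437276  1.94658364  0.1227123   0.98178048
 -1.31455543]
```

View pics/s4.png

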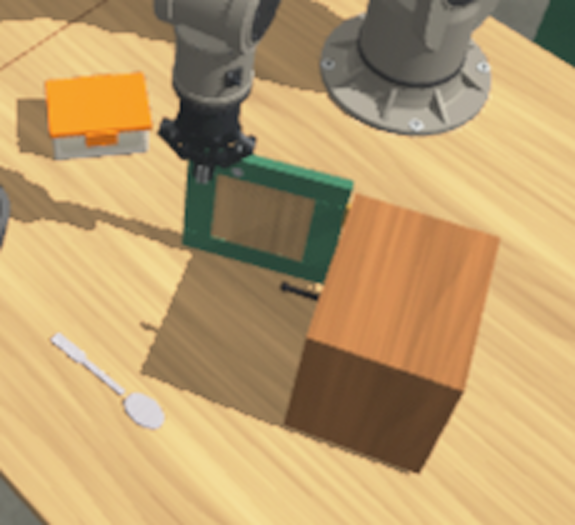

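The door is wide open, roughly square to the front, with the fingers on its inner face. I'll back off straight away from that face and rise.

Call:
{"op": "apply_moves", "data": {
  "translation": [
    [5, 3, 0],
    [15, 8, 0],
    [30, 17, 0],
    [50, 28, 0],
    [70, 38, 0],
    [80, 44, 0],
    [80, 44, 30],
    [80, 44, 70],
    [80, 44, 110],
    [80, 44, 120]
  ],
  "yaw": [0, 0, 0, 0, 0, 0, 0, 0, 0, 0],
  "hand": [0, 0, 0, 0, 0, 0, 0, 0, 0, 0]
}}

```text
t: 15.3
ee_pos: [0.6048, 0.072, 0.5031]
orientation: [-3.137, -0.002, -1.022]
contact_force: [0.5, 0.6, -0.6]
grip_width: 0.0001
```

```bash
python3 - <<'E'
from h import *
s=env.state(); print(s['t'],s['ee_pos'],s['contact_force'])
sc=env.grab_frame('scene')[:,:,::-1].copy()
H=np.array([.429,.192]);u=np.array([.9087,.4174]);n=np.array([.4174,-.9087])
for a,c in((1.2,(0,0,255)),(1.4,(0,255,255)),(1.6,(255,0,0))):
    Q=np.array([[np.cos(a),np.sin(a)],[-np.sin(a),np.cos(a)]]);p=H+Q@(.218*u+.0105*n);x=proj('scene',[*p,.247]);print(a,x); cv2.circle(sc,tuple(int(v) for v in np.round(x)),1,c,-1)
cv2.imwrite('pics/s5.png',cv2.resize(sc[100:340,190:450],None,fx=2.3,fy=2.3,interpolation=cv2.INTER_NEAREST))
E
```

```text
15.3 [0.60476056 0.07197485 0.50307146] [ 0.51305403  0.61163433 -0.60203864]
1.2 [289.8714092  202.84955127]
1.4 [291.68672645 192.17531295]
1.6 [296.01870328 182.41807864]
```

View pics/s5.png

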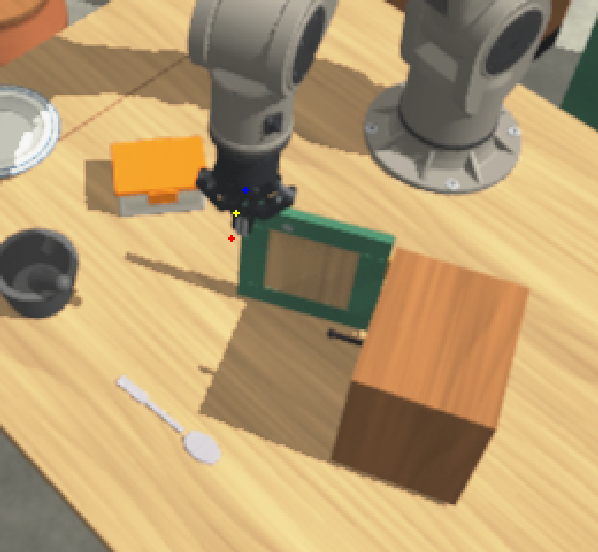

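```bash
python3 - <<'E'
from h import *
print([(n,t,[np.round(r['centre']) for r in env.place_of(n,t)[:1]]) for n in('scene','top') for t in('mortar','plate_top','spoon')])
print(env.close_job())
E
```

```text
[('scene', 'mortar', [array([207., 227.])]), ('scene', 'plate_top', [array([189., 160.])]), ('scene', 'spoon', [array([260., 283.])]), ('top', 'mortar', [array([300., 148.])]), ('top', 'plate_top', [array([400., 198.])]), ('top', 'spoon', [array([205., 150.])])]
the job is handed in; nothing more can be done
None
```

The cupboard door is open to about 1.5 rad (roughly square to the front), and the job was handed in at about 15.5 s of the 56 s allowed.

- **Press:** I pressed the door near its free top corner with the closed fingers until it hit the stop, at about 9 N. That is slightly over the suggested 6 to 8 N.
- **Ajar:** I withdrew 150 mm and the door sprang ajar. The picture matched about 0.3 rad, with the fingers well clear.
- **Open:** I lowered the closed fingers behind the free edge and swept the door open along its arc. Then I backed off and rose clear.

**Last checks:**
- The door angle was read from the line of its top edge, because the gripper hid the free top corner in the last picture. It stands between the 1.4 and 1.6 rad marks, above the 1.2 required.
- The wrist force was back at its idle noise, under 1 N per axis.
- The mortar, plate stack and spoon were found within about 3 pixels of their starting places. I checked the food keeper only by eye, and it looked unmoved.

One early change: the finger linkage stuck out towards the door, so I turned the jaws parallel to it before pressing. The fingers touched the door only where intended; none of the checks failed or disagreed.

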